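# Load the reference drawer and hold a specimen in the comparator's slot

### The arm

A 7-joint arm with a two-finger parallel gripper is mounted at the origin on the work surface. World frame = base frame: x ahead of the robot, y to its left, z up, the work surface at z = 0. Lengths are in m, angles in rad, forces in N, time in s.
With the tool pointing down it reaches from about 0.425 to 0.925 m from the base axis. Payload 6.8 kg.
Tool frame: the origin (TCP) lies between the finger pads; the fingertips stand 14 mm ahead of it and the grasp point (between the pads) lies 5 mm behind it; z points along the fingers, y is the line along which they close (so a half turn about z gives the same grasp; the last joint's range is limited). The gripper opens to 85 mm and grips with 20 to 120 N. Pads are 22 mm wide; open, the fingers measure 114 mm over their backs; the gripper's body (76 mm by 85 mm) begins 54 mm behind the grasp point. The pads swing forward as they close: fully open they stand 13 mm farther back than shut.
Start: joints at [1.217, 0.477, 0.022, 1.555, -0.011, 1.109, -0.083], TCP at [0.164, -0.655, 0.245] pointing down, gripper open.
Joint ranges: [-2.96, 2.96], [-0.34, 2.1], [-1.41, 1.46], [0.24, 2.44], [-1.37, 4.51], [0.17, 1.92], [-2.96, 2.96]. Speed limits (rad/s): [2.39, 2.39, 3.14, 3.14, 3.14, 3.14, 3.14].

### API

Orientations are given as a rotation vector (axis times angle).
In Python, from bench import r, imaging gives the robot as it stands.
- The arm moves only by the tool apply_moves, never from a script. Its argument "moves" is a list of rows, each a list of 2 entries, a list of its own where there are three numbers: the shift along the tool's x, y, z in cm, then the turn about the tool's z in rad. In form: [[[tx, ty, tz], roll], ...]. A call has 1 to 10 rows; each row is the pose to reach, as a shift and turn from the pose commanded when the call began, along the tool's axes at that moment; what a row does not reach only later rows make up. A row lasts 1/12 s, in which the tool goes at most 41.7 mm and 7.16 degrees, less where a joint would pass 70% of its speed; a pose out of reach is approached as far as the arm can. A call with a gripper value outside its range is refused whole. "claw" is the opening, from 0 (shut) to 1 (fully open), set as the call begins (left out, the last holds). The fingers move at their own pace and stop on an object; "grip_force" is the grip in N (left out, the last holds). Time passes only in rows, so rows that repeat a pose let the fingers close. It gives the time, the measured TCP pose, the force and the opening at its end, in the units of the state.
- r.get_obs(): the state, without advancing time (a new reading comes with each control period).
- imaging.grab_frame(name): name is "scene" or "top" or "wrist"; returns a dict with "frame" (480x640x3 uint8, blue, green, red), "intrinsics" (3x3 intrinsics, pixels), "k1" (the pictures are not rectified: a ray, as slopes to the right and down, at radius r is drawn at 1 + k1 r^2 times it, then the intrinsics apply), "T" (4x4, takes a point from camera to world coordinates). Camera axes: x right, y up, looking along -z (the intrinsics and any distortion apply to the point x, -y, -z); pixel columns grow to the right and rows downward; lengths in m; the calibration is good to about 2 mm. A picture is of the moment at which its call begins. There is no depth.
- r.hand_in(): hands the job in, once; it reports no verdict.
The state is a dict: "clock": time; "joints": joint angles; "qvel": joint speeds; "tau": joint torques, N m; "tcp_pos": TCP position; "orientation": TCP orientation; "contact_force": force on the tool from outside, world axes, zero at the start; "moment": the same for the moment, N m; "grip_width": finger opening in m.
Only numpy, scipy, OpenCV 4.12 (cv2) and the standard library are available. Lean on these libraries where they do the work, as an engineer would, in place of code of your own. Each camera call takes 0.05 s, during which the arm holds its last target. There are 200 camera calls.

### The job

Lay the small rectangular chip pack flat in the comparator's open drawer, let go of it and slide the drawer fully shut, so that its reference is loaded. Then lift the specimen plate out of its stand by its grip and lower it upright through the narrow slot in the comparator's top until about half of its blade is inside; finish while still holding it there, motionless, hanging from the gripper and not pressed hard against the slot. Leave the round carrier, the bottle and the loupe where they are.

Things in the scene. Friction and masses are not known exactly. Their poses are not given: they have to be found in the camera images.
- comparator: White bench instrument, fixed: 200 mm deep (x), 300 wide (y), 100 high to its flat top; along the rear (own x +43 to +98) a ridge rises 22 mm more. Origin: centre of its underside on the table. Its front faces its own -x (roughly to the robot), z up. Left half (+y): drawer bay, open in the front. Right half: hollow chamber under an aluminium deck with the slot.
- slot (a point): Centre of the slot's mouth, level with the top of the aluminium deck (100 mm above the table), at (-20, -75, +100) mm of the comparator. Axes as the comparator's. The slot is 46 mm long along x and 10 mm wide along y (2 mm more than the plate's blade each way) and goes through the 8 mm thick deck; below it is dark free space down to 94 mm under the deck's top.
- drawer (a joint): Opening of the comparator's drawer in m: 0 = fully shut, grows as it slides out along the comparator's -x, at most 0.12. It starts about 0.1 open. It slides with about 1 N of friction and stays where it is left.
- drawer_floor (a point): Centre of the drawer's inner floor, 32 mm above the table; moves with it; axes as the comparator's. Shut, it is at comparator x -30, y +72.5 mm. The tray is 132 (x) by 121 mm (y) inside, walls 38 mm above the floor, 4 thick, open on top; only the part in front of the comparator's front (comparator x = -100 mm) is uncovered.
- drawer_pull (a point): Middle of the foremost face of the drawer's aluminium pull lip (70 mm wide along y, 10 high, 14 proud of the 133 wide, 66 high grey drawer front, whose top edge is 92 mm above the table); this point is 83 mm above the table. Pushing it along the comparator's +x shuts the drawer. Moves with the drawer; axes as the comparator's.
- pack: Reference chip pack, a rigid closed black box 50 mm (x) by 36 mm (y) by 24 mm high with a thin grey seam round it, about 70 g, lying on the table to the robot's left. Origin: centre of its underside, z up.
- stand: Grey fixed stand, a tower 74 mm (own x) by 36 mm (y) and 100 mm high on a 100 x 60 mm foot, with a 50 x 12 mm pocket (long side along x) open at the top, in which the specimen plate hangs. Origin: centre of its underside.
- plate: Specimen plate, about 110 g, upright: aluminium blade 44 mm wide (x), 8 thick (y), 85 long (lowest 8 mm tapered); above it a black shoulder 60 x 20 x 6 mm and a black grip block 26 (x) by 16 (y) by 42 mm high (91 to 133 mm above the tip). Origin: centre of the blade's lower end, z up. It starts hanging in the stand by its shoulder, tip 15 mm above the table. Lift it straight up.
- plate_tip (a point): Centre of the lower end of the plate's blade (same as the plate's origin); axes as the plate's.
- plate_grip (a point): Point to take the plate's grip block: on its axis, 115 mm above the tip, 24 mm above the top of the shoulder. The fingers close along the plate's y, 16 mm.
- carrier: Round black wafer carrier, a disc 64 mm across and 20 mm high; a bystander on the table to the robot's left (it and the pack swap places). Origin: centre of its underside.
- bottle: Small closed bottle, 44 mm across, 100 mm high; a bystander to the right of the comparator. Origin: centre of its underside.
- loupe: Black loupe standing upright, 34 mm across, 34 mm high; a bystander beyond the stand, to the right. Origin: centre of its underside.
Not all that is in view belongs to the job. What is meant by the plate is not turquoise, and is the smaller of those in its own colour.

How it is judged:
On the way, in this order (a step that is already met when the one before it is completed fails the run):
1. the pack lies flat in the drawer, released (x of pack in the frame of drawer_floor between -0.06 and 0.06 m and y of pack in the frame of drawer_floor between -0.06 and 0.06 m and z of pack in the frame of drawer_floor between -0.006 and 0.008 m and angle between pack's own z axis and vertical below 0.15 rad and contact force between the fingers and pack below 0.1 N), for 0.2 s.
2. the drawer is fully shut with the pack in it (all of step 1 and value of joint drawer below 0.006 m), for 0.2 s.
3. the plate's blade is about half through the slot, held upright by the gripper (value of joint drawer below 0.006 m and z of plate_tip in the frame of slot between -0.06 and -0.025 m and x of plate_tip in the frame of slot between -0.005 and 0.005 m and y of plate_tip in the frame of slot between -0.005 and 0.005 m and angle between plate's own z axis and vertical below 0.1 rad and contact force between the fingers and plate above 2 N and contact force between plate and comparator below 8 N and linear speed of plate below 0.02 m/s), for 0.2 s.
At the end, for the whole second after the job is handed in: Pack flat (0.15 rad) on the drawer floor, released; drawer shut within 6 mm; plate gripped (over 2 N), still, upright within 0.1 rad, its tip 25 to 60 mm below the slot's mouth and within 5 mm of its centre, pressing on the comparator with under 8 N (all of step 1 and all of step 3); the arm keeps its last pose, push and grip.
It fails at once if the carrier is moved more than 3 cm (distance of carrier from where it was at the start of the episode above 0.03 m).
It fails at once if the bottle is moved more than 3 cm (distance of bottle from where it was at the start of the episode above 0.03 m).
It fails at once if the loupe is moved more than 3 cm (distance of loupe from where it was at the start of the episode above 0.03 m).
It also fails if it takes over 67 s, if anything falls off the work surface, if the arm or the gripper's body presses on something with over 40 N, if the wrist force passes 120 N, or if a joint passes its speed limit or range.

## Working session

There is one attempt and no reset: what is moved stays moved. The work goes in short steps, Python scripts to look and compute and a tool call to move; the robot and the scene stay as the last step left them, time stands still between calls to the robot, and variables do not carry over. Pictures are saved under pics/ and viewed, on a budget of 10 in all, crops included, one or two more only if the job needs it, and the job is handed in when it is done.

Besides the shell and the picture viewer there is one more tool, called after "Call:" as a command line: name --argument value ..., lists and objects as JSON in quotes. apply_moves: Moves the arm, as the interface text tells. Its arguments: {"type":"object","properties":{"moves":{"type":"array","items":{"type":"array"}},"claw":{"type":"number"},"grip_force":{"type":"number"}},"required":["moves"]}

```bash
ls; mkdir -p pics; cat > h.py <<'E'
import numpy as np, cv2
from bench import r, imaging
from scipy.spatial.transform import Rotation as R
def ray(f,u,v):
    K=f["intrinsics"];x=(u-K[0,2])/K[0,0];y=(v-K[1,2])/K[1,1];rd=np.hypot(x,y);s=rd
    for _ in range(30): s=rd/(1+f["k1"]*s*s)
    k=s/rd if rd>0 else 1
    T=f["T"];d=T[:3,:3]@np.array([x*k,-y*k,-1.]);return T[:3,3],d/np.linalg.norm(d)
def onz(f,u,v,z):
    o,d=ray(f,u,v);return o+d*(z-o[2])/d[2]
def proj(f,p):
    T=f["T"];c=T[:3,:3].T@(np.array(p)-T[:3,3]);x,y=c[0]/-c[2],-c[1]/-c[2]
    k=1+f["k1"]*(x*x+y*y);K=f["intrinsics"];return np.array([K[0,0]*x*k+K[0,2],K[1,1]*y*k+K[1,2]])
def tri(a,pa,b,pb):
    o1,d1=ray(a,*pa);o2,d2=ray(b,*pb)
    s=np.linalg.lstsq(np.c_[d1,-d2],o2-o1,rcond=None)[0];p,q=o1+d1*s[0],o2+d2*s[1]
    return (p+q)/2,np.linalg.norm(p-q)
E
python3 - <<'E'
from h import *
import pickle
for n in("scene","top"):
    f=imaging.grab_frame(n);pickle.dump(f,open(n+".pkl","wb"));cv2.imwrite(f"pics/{n}0.png",f["frame"]);print(n,f["T"].round(3).tolist(),f["intrinsics"].tolist(),f["k1"])
print(r.get_obs())
E
```

```text
pics
scene [[0.661, -0.593, 0.459, 0.944], [0.75, 0.512, -0.419, -0.412], [0.014, 0.621, 0.784, 0.833], [0.0, 0.0, 0.0, 1.0]] [[469.79457780071994, 0.0, 322.9893738825177], [0.0, 469.79457780071994, 238.70827195693266], [0.0, 0.0, 1.0]] 0.03868693656819723
top [[0.015, 0.999, -0.03, 0.467], [-1.0, 0.015, -0.015, -0.046], [-0.015, 0.03, 0.999, 1.308], [0.0, 0.0, 0.0, 1.0]] [[534.5046186178021, 0.0, 310.02412459252963], [0.0, 534.5046186178021, 236.51221001908456], [0.0, 0.0, 1.0]] -0.0296378147770725
{'clock': 0.1, 'joints': array([ 1.21690872,  0.47775517,  0.02233949,  1.55636084, -0.01152237,
        1.10928236, -0.08310916]), 'qvel': array([ 1.56366788e-05, -9.87312415e-04, -6.46643684e-04, -1.25733135e-03,
        8.10204578e-04,  7.29251458e-04,  8.35494164e-04]), 'tau': array([ 3.97396638e-03, -5.97766256e+01,  1.61397882e+00, -2.81955957e+01,
        1.28881339e-02,  5.04156982e-03, -2.61226347e-05]), 'tcp_pos': array([ 0.16411492, -0.65421609,  0.24439405]), 'orientation': array([-3.11626095e+00, -3.84914572e-01,  4.81091111e-04]), 'contact_force': array([-0.02558455,  0.04307511, -0.42888739]), 'moment': array([-0.02946933,  0.02993126,  0.03313132]), 'grip_width': 0.08548309327960182}
```

View pics/scene0.png

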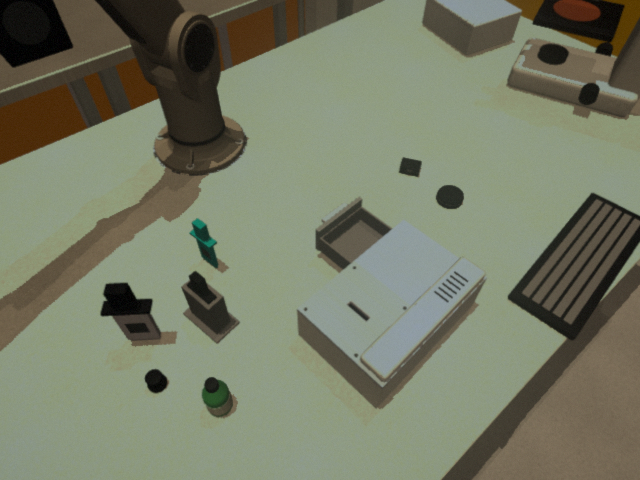

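View pics/top0.png

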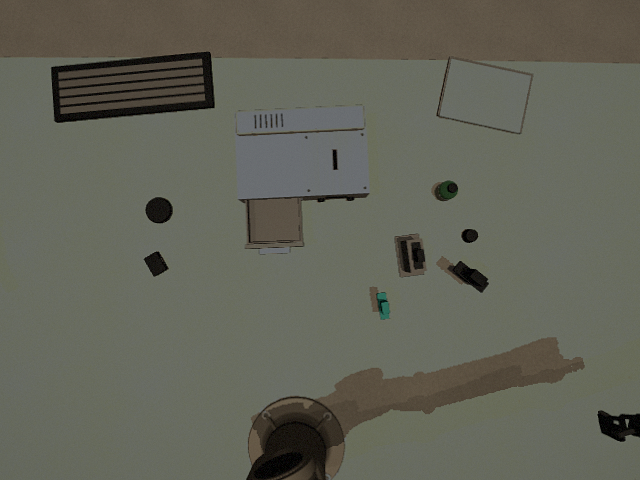

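The scene view shows the comparator at about (390,310) with its drawer open at (350,230). The black pack is at (410,167) and the round carrier at (449,196).

Plate candidates:
- Black plate in the grey stand: scene (200,290), top (411,255).
- Larger black plate, free-standing: scene (128,305), top (471,276).
- Turquoise plate: scene (204,240), top (383,305).

I choose the one in the stand, because it is black and the smaller of the two. Pack candidates are the square at top (156,264) and the round carrier at (159,210). I choose the square.

```bash
python3 - <<'E'
from h import *
import pickle
s=pickle.load(open("scene.pkl","rb"));t=pickle.load(open("top.pkl","rb"))
S,T=s["frame"],t["frame"]
def c(I,x,y,w,h,k): return cv2.resize(np.clip(I[y:y+h,x:x+w]*1.8,0,255).astype(np.uint8),(w*k,h*k),interpolation=cv2.INTER_CUBIC)
a=c(S,160,250,80,100,4) # 320x400
b=c(T,380,225,80,60,4)  #320x240
d=c(T,130,240,50,50,4)
e=c(T,225,95,150,170,3) #450x510
im=np.zeros((600,800,3),np.uint8);im[:400,:320]=a;im[:510,330:780]=e
im[400:600,0:200]=d
im[400:590,205:330]=0
b=c(T,385,230,45,50,4);b=cv2.resize(b,(125,139));im[405:544,203:328]=b
cv2.imwrite("pics/crop1.png",im)
g=cv2.cvtColor(T,cv2.COLOR_BGR2GRAY)
# pack
m=(g<60).astype(np.uint8);n,l,st,ce=cv2.connectedComponentsWithStats(m)
for i in range(1,n):
    if 30<st[i,4]<3000: print(i,st[i].tolist(),ce[i].round(1), onz(t,*ce[i],0.024).round(3) )
E
```

```text
2 [437, 57, 13, 60, 71] [442.5  86.7] [ 0.874 -0.342  0.024]
22 [310, 129, 52, 3, 56] [336.3 130.2] [ 0.764 -0.086  0.024]
27 [249, 132, 59, 3, 60] [277.8 133. ] [0.755 0.056 0.024]
34 [333, 150, 4, 20, 80] [334.5 159.5] [ 0.692 -0.082  0.024]
35 [434, 181, 24, 20, 356] [445.7 190.5] [ 0.621 -0.351  0.024]
38 [239, 193, 130, 50, 520] [303.1 203.6] [ 0.584 -0.008  0.024]
39 [145, 197, 28, 26, 561] [158.7 209.8] [0.565 0.342 0.024]
44 [461, 229, 17, 14, 189] [469.2 235.3] [ 0.514 -0.408  0.024]
48 [397, 236, 16, 37, 340] [403.8 253. ] [ 0.469 -0.251  0.024]
49 [277, 240, 19, 3, 35] [285.7 240.8] [0.494 0.032 0.024]
51 [411, 242, 14, 28, 299] [417.2 255.2] [ 0.464 -0.284  0.024]
56 [144, 252, 25, 25, 361] [155.7 263.3] [0.435 0.346 0.024]
57 [447, 261, 42, 32, 594] [469.2 275.7] [ 0.417 -0.409  0.024]
58 [376, 293, 12, 21, 76] [380.1 303.2] [ 0.348 -0.196  0.024]
61 [597, 410, 43, 32, 901] [618.8 425.2] [ 0.065 -0.771  0.024]
```

View pics/crop1.png

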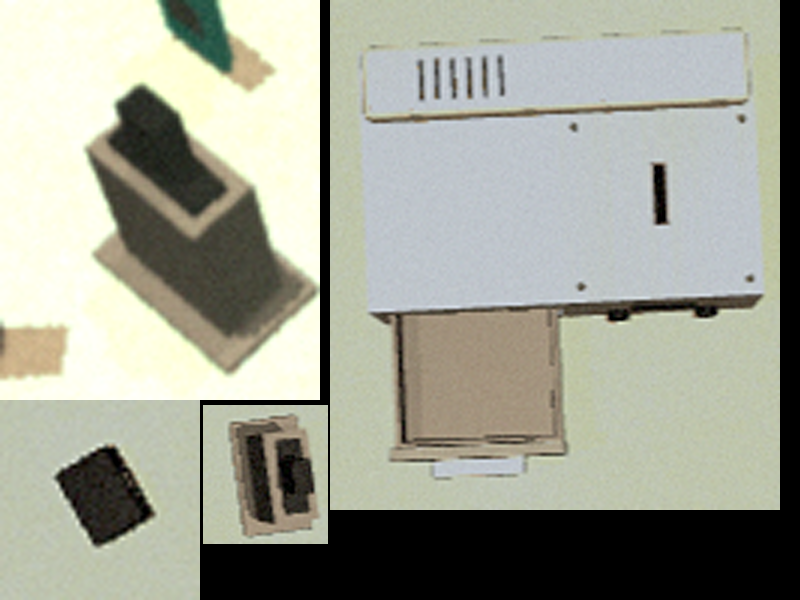

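The crop confirms the choice: the black grip and shoulder sit in the grey stand, top (417,255), with the shoulder resting on the tower. The slot is at about top (334.5,159.5), the drawer's pull lip at about top (274,250), and the pack is a tilted rectangle at (156,263).

```bash
python3 - <<'E'
from h import *
import pickle
s=pickle.load(open("scene.pkl","rb"));t=pickle.load(open("top.pkl","rb"))
def comp(f,box,th):
    x,y,w,h=box;g=cv2.GaussianBlur(cv2.cvtColor(f["frame"],cv2.COLOR_BGR2GRAY),(3,3),0)[y:y+h,x:x+w]
    n,l,st,ce=cv2.connectedComponentsWithStats((g<th).astype(np.uint8))
    i=1+np.argmax(st[1:,4]);c=cv2.findContours((l==i).astype(np.uint8),0,1)[0][0]+np.array([x,y])
    return ce[i]+[x,y],c,st[i,4]
for name,bt,bs,th,th2 in(("slot",(325,145,20,30),(340,295,40,30),70,60),("pack",(138,245,40,40),(390,150,40,35),70,70)):
    a,ca,na=comp(t,bt,th);b,cb,nb=comp(s,bs,th2)
    print(name,a,na,b,nb,"tri",[np.round(q,4) for q in tri(t,a,s,b)])
    for f,cc,z in((t,ca,.1 if name=="slot" else .024),(s,cb,.1 if name=="slot" else .024)):
        P=np.array([onz(f,*p,z)[:2] for p in cc.reshape(-1,2).astype(float)]).astype(np.float32)
        print(cv2.minAreaRect(P*1000))
# comparator yaw: top edge lines (ridge base dark line z~.122)
g=cv2.cvtColor(t["frame"],cv2.COLOR_BGR2GRAY)
pts=[]
for u in list(range(240,362,4)):
    col=g[122:140,u].astype(float);v=122+np.argmin(col);pts.append(onz(t,u,v,.122)[:2])
pts=np.array(pts);p=np.polyfit(pts[:,1],pts[:,0],1);res=pts[:,0]-np.polyval(p,pts[:,1]);k=abs(res)<.004
p=np.polyfit(pts[k,1],pts[k,0],1);print("ridge yaw deg",np.degrees(np.arctan(-p[0])),k.sum())
# pull lip bright
m=((g>130)*1).astype(np.uint8);
x,y,w,h=255,243,40,14
print(g[y:y+h,275]);
l=(g[y:y+h,x:x+w]>115).astype(np.uint8);c=max(cv2.findContours(l,0,1)[0],key=cv2.contourArea).reshape(-1,2)+[x,y]
print(cv2.minAreaRect(np.array([onz(t,*q,.088)[:2]*1000 for q in c.astype(float)],np.float32)), [onz(t,u,v,.088).round(3) for u,v in((258,254),(291,253))])
# grip top: top view & scene view
a,ca,n=comp(t,(408,236,22,40),60);print("shoulder+grip top",a,n,ca.reshape(-1,2).min(0),ca.reshape(-1,2).max(0))
a2,ca2,n2=comp(s,(182,265,45,40),45);print(a2,n2)
# stand tower top rim via top: foot, light region
print(onz(t,412,255,.1))
E
```

```text
slot [334.54945055 159.47252747] 91 [358.0754717  311.18867925] 53 tri [array([ 0.6786, -0.0807,  0.0994]), np.float64(0.0013)]
((679.9972534179688, -80.16639709472656), (45.89527130126953, 9.962250709533691), 4.577369213104248)
((677.857421875, -81.59037780761719), (38.95451736450195, 4.67632532119751), 3.2359538078308105)
pack [155.64021164 263.38359788] 378 [409.97132616 166.72401434] 279 tri [array([0.4339, 0.3485, 0.0133]), np.float64(0.002)]
((434.8390808105469, 345.95050048828125), (53.2917366027832, 42.13228988647461), 31.2646484375)
((439.6553039550781, 337.90020751953125), (46.209957122802734, 55.19721603393555), 33.33033752441406)
ridge yaw deg 3.5168812152352116 30
[ 87  91  90  94  37 114 107 108 110 110  93 108 108 110]Traceback (most recent call last):
  File "<stdin>", line 26, in <module>
ValueError: max() iterable argument is empty
```

```bash
cat >> h.py <<'E'
def goto(p,yaw=None):
    "shift in tool cm and roll (rad); yaw=world heading (deg) of tool y, mod 180"
    o=r.get_obs();M=R.from_rotvec(o["orientation"]).as_matrix();d=M.T@(np.array(p)-o["tcp_pos"])*100
    y=np.degrees(np.arctan2(M[1,1],M[0,1]));roll=None if yaw is None else -np.radians((yaw-y+90)%180-90)
    n=np.linalg.norm(d)/4.17
    print("shift",d.round(2),"roll",roll,"rows",round(n,1),"tooly",round(y,1),"tilt",np.degrees(np.arccos(-M[2,2])).round(2))
th=np.radians(4.0);Rc=np.array([[np.cos(th),-np.sin(th),0],[np.sin(th),np.cos(th),0],[0,0,1]])
slot=np.array([.679,-.081,.1]);C0=slot-Rc@np.array([-.02,-.075,.1])
def comp(x,y,z): return C0+Rc@np.array([x,y,z])
E
python3 - <<'E'
from h import *
import pickle
t=pickle.load(open("top.pkl","rb"));s=pickle.load(open("scene.pkl","rb"))
print("C0",C0)
lip=onz(t,274.7,254,.083);print("lip",lip,"in comp",Rc.T@(lip-C0))
print("front corners", [(Rc.T@(onz(t,u,v,.1)-C0)).round(3) for u,v in((239,199.5),(369.5,193))])
print("pred px C corners",[proj(t,comp(*q)).round(1) for q in((-.1,.15,.1),(-.1,-.15,.1),(.098,.15,.122),(.098,-.15,.122))],[proj(s,comp(*q)).round(1) for q in((-.1,.15,.1),(-.1,-.15,.1))])
print("grip",onz(t,418,255,.106), "grip from blob right end", onz(t,421,255,.148))
goto([.45,-.2,.32],-90);goto([.55,.2,.3]);
E
```

```text
C0 [ 0.69371955 -0.00478757  0.        ]
lip [0.4623135  0.05344739 0.083     ] in comp [-0.22678009  0.07423517  0.083     ]
front corners [array([-0.099,  0.147,  0.1  ]), array([-0.101, -0.149,  0.1  ])]
pred px C corners [array([237.9, 200.1]), array([370. , 192.7]), array([232.1, 111.4]), array([365.7, 103.6])] [array([402.5, 219.3]), array([296.8, 309.4])]
grip [ 0.46507391 -0.27019758  0.106     ] grip from blob right end [ 0.46525509 -0.26884043  0.148     ]
shift [ 38.78 -37.11  -7.5 ] roll 0.2457911321493384 rows 13.0 tooly -75.9 tilt 0.1
shift [ 58.21 -73.47  -5.44] roll None rows 22.5 tooly -75.9 tilt 0.1
```

Call:
apply_moves --moves '[[[3,-2,-3.7],0],[[6,-5,-7.5],0.1],[[10,-9,-7.5],0.2],[[38.8,-37.1,-7.5],0.25],[[38.8,-37.1,-7.5],0.25],[[38.8,-37.1,-7.5],0.25],[[38.8,-37.1,-7.5],0.25],[[38.8,-37.1,-7.5],0.25],[[38.8,-37.1,-7.5],0.25],[[38.8,-37.1,-7.5],0.25]]' --claw 1

```text
clock: 0.93
tcp_pos: [0.3746, -0.3222, 0.3176]
orientation: [3.142, -0.007, -0.0]
contact_force: [0.9, -0.5, -0.7]
grip_width: 0.0854
```

```bash
python3 - <<'E'
from h import *
print(r.get_obs()["joints"].round(3),r.get_obs()["tcp_pos"]);goto([.55,.15,.3]);goto([.434,.347,.25],121.3)
E
```

```text
[ 0.717  0.118 -0.146  1.877  0.019  1.148 -1.01 ] [ 0.37459487 -0.32215608  0.31761448]
shift [ 17.33 -47.29   1.76] roll None rows 12.1 tooly -90.3 tilt 0.02
shift [  5.65 -66.94   6.76] roll -0.5507063379560941 rows 16.2 tooly -90.3 tilt 0.02
```

Call:
apply_moves --moves '[[[3.5,-1.5,0],0],[[7,-3.5,0],0],[[10,-6,0],0],[[17.3,-47.3,1.8],-0.1],[[17.3,-47.3,1.8],-0.2],[[17.3,-47.3,1.8],-0.3],[[17.3,-47.3,1.8],-0.4],[[17.3,-47.3,1.8],-0.5],[[17.3,-47.3,1.8],-0.55],[[17.3,-47.3,1.8],-0.55]]'

```text
clock: 1.77
tcp_pos: [0.5261, 0.0239, 0.305]
orientation: [3.024, 0.85, -0.0]
contact_force: [0.9, 0.3, 0.5]
grip_width: 0.0857
```

```bash
python3 - <<'E'
from h import *
print(r.get_obs()["joints"].round(3),r.get_obs()["tcp_pos"]);goto([.434,.347,.22],121.3)
E
```

```text
[ 0.247  0.214 -0.477  1.809  0.107  1.145 -1.287] [0.52611664 0.02392874 0.30500725]
shift [  8.98 -32.37   8.49] roll 0.0020135216525327235 rows 8.3 tooly -58.6 tilt 0.02
```

Call:
apply_moves --moves '[[[9,-32.4,8.5],0],[[9,-32.4,8.5],0],[[9,-32.4,8.5],0],[[9,-32.4,8.5],0],[[9,-32.4,8.5],0],[[9,-32.4,8.5],0],[[9,-32.4,8.5],0],[[9,-32.4,8.5],0],[[9,-32.4,8.5],0],[[9,-32.4,8.5],0]]'

```text
clock: 2.6
tcp_pos: [0.4319, 0.35, 0.2191]
orientation: [-3.02, -0.857, 0.004]
contact_force: [-0.1, -0.3, -0.0]
grip_width: 0.0855
```

```bash
python3 - <<'E'
from h import *
import pickle
print(r.get_obs()["joints"].round(3),r.get_obs()["tcp_pos"]);goto([.434,.347,.12],121.3)
f=imaging.grab_frame("wrist");pickle.dump(f,open("w1.pkl","wb"));cv2.imwrite("pics/w1.png",f["frame"])
o=r.get_obs();print(f["T"].round(3).tolist(),o["tcp_pos"])
print(proj(f,[.434,.347,.024]))
E
```

```text
[-0.29   0.378 -0.627  1.837  0.255  1.009 -2.038] [0.43189875 0.34996214 0.21906378]
shift [0.04 0.39 9.91] roll 0.0068753582570392794 rows 2.4 tooly -58.3 tilt 0.18
[[0.526, 0.818, 0.233, 0.491], [-0.85, 0.507, 0.14, 0.386], [-0.004, -0.272, 0.962, 0.348], [0.0, 0.0, 0.0, 1.0]] [0.43359968 0.34728385 0.21936663]
[326.55239157 221.56835153]
```

View pics/w1.png

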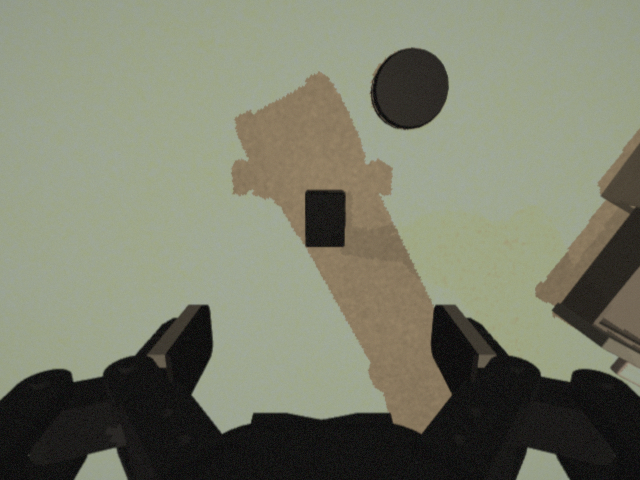

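The wrist view shows the pack at (325,219), aligned with the tool axes and centred in x between the fingers. The carrier is at (410,88), clear of them.

```bash
python3 - <<'E'
from h import *
import pickle
f=pickle.load(open("w1.pkl","rb"));t=pickle.load(open("top.pkl","rb"))
g=f["frame"][170:270,285:365].max(2)
c=max(cv2.findContours((cv2.GaussianBlur(g,(3,3),0)<60).astype(np.uint8),0,1)[0],key=cv2.contourArea).reshape(-1,2)+[285,170]
P=np.array([onz(f,*q,.024)[:2]*1000 for q in c.astype(float)],np.float32);rc=cv2.minAreaRect(P);print(rc)
o=c.mean(0);m=cv2.moments(c);ct=(m["m10"]/m["m00"],m["m01"]/m["m00"]);print(ct,"tri",tri(f,ct,t,(155.64,263.38)))
p=[rc[0][0]/1000,rc[0][1]/1000,.018];goto(p,121.3)
E
```

```text
((435.1548156738281, 349.457763671875), (50.06250762939453, 34.37584686279297), 31.76348304748535)
(324.8162952196382, 218.30345607235142) tri (array([0.43442045, 0.34880946, 0.01503771]), np.float64(0.0004989714285978715))
shift [ 0.28 -0.09 20.14] roll 0.0036129355140459046 rows 4.8 tooly -58.5 tilt 0.11
```

Call:
apply_moves --moves '[[[0.3,-0.1,4],0],[[0.3,-0.1,8],0],[[0.3,-0.1,12],0],[[0.3,-0.1,16],0],[[0.3,-0.1,18],0],[[0.3,-0.1,19.5],0],[[0.3,-0.1,20.2],0],[[0.3,-0.1,20.2],0],[[0.3,-0.1,20.2],0]]'

```text
clock: 3.4
tcp_pos: [0.4381, 0.3475, 0.0188]
orientation: [3.026, 0.845, 0.001]
contact_force: [0.2, 0.2, 0.5]
grip_width: 0.0856
```

Call:
apply_moves --moves '[[[0,0,0],0],[[0,0,0],0],[[0,0,0],0],[[0,0,0],0],[[0,0,0],0],[[0,0,0],0],[[0,0,0],0],[[0,0,0],0]]' --claw 0.1 --grip_force 30

```text
clock: 4.07
tcp_pos: [0.4376, 0.3486, 0.019]
orientation: [-3.025, -0.847, -0.002]
contact_force: [-0.1, -1.4, 6.7]
grip_width: 0.0351
```

Call:
apply_moves --moves '[[[0,0,-2],0],[[0,0,-5],0],[[0,0,-9],0],[[0,0,-13],0],[[0,0,-17],0],[[0,0,-20],0],[[0,0,-20],0]]'

```text
clock: 4.65
tcp_pos: [0.4394, 0.351, 0.225]
orientation: [-3.021, -0.846, -0.016]
contact_force: [1.4, 0.8, -0.5]
grip_width: 0.0353
```

```bash
python3 - <<'E'
from h import *
p=comp(-.15,.0735,.2);print(p);goto(p,-86)
f=imaging.grab_frame("top");cv2.imwrite("pics/t2.png",f["frame"])
f=imaging.grab_frame("wrist");cv2.imwrite("pics/w2.png",f["frame"])
E
```

```text
[0.53895784 0.05806992 0.2       ]
shift [-6.72 30.21  2.39] roll 0.47597006879811393 rows 7.4 tooly -58.7 tilt 0.63
```

View pics/w2.png

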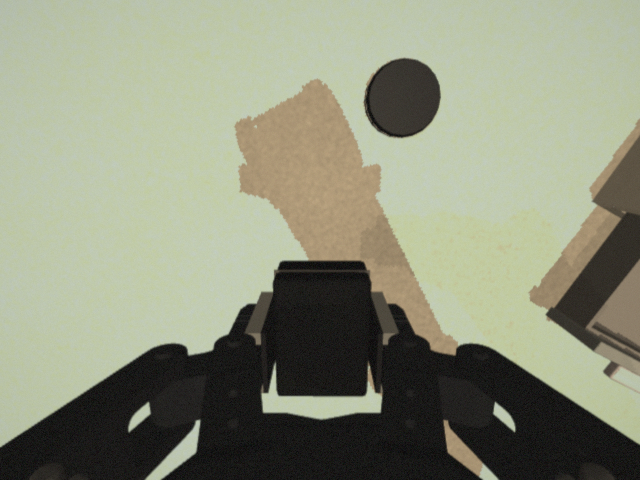

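The pack is held between the pads, around (320,325), and sits level.

Call:
apply_moves --moves '[[[-1,3.5,0],0.08],[[-2,7,0.5],0.16],[[-3,11,1],0.24],[[-4,15,1.5],0.32],[[-4.9,19,2],0.4],[[-5.8,23,2.4],0.48],[[-6.4,27,2.4],0.48],[[-6.7,30.2,2.4],0.48],[[-6.7,30.2,2.4],0.48],[[-6.7,30.2,2.4],0.48]]'

```text
clock: 5.58
tcp_pos: [0.536, 0.0525, 0.192]
orientation: [3.139, 0.096, -0.006]
contact_force: [-0.4, 1.2, -0.6]
grip_width: 0.0353
```

```bash
python3 - <<'E'
from h import *
p=comp(-.15,.0735,.056);goto(p,-86);print(r.get_obs()["joints"].round(2))
f=imaging.grab_frame("wrist");cv2.imwrite("pics/w3.png",f["frame"]);goto(p,-86)
print([ (q,proj(f,comp(*q)).round()) for q in((-.1,.15,.1),(-.213,.01,.092),(-.213,.14,.092))])
E
```

```text
shift [ 0.38 -0.55 13.6 ] roll -0.00877675887023826 rows 3.3 tooly -86.5 tilt 0.22
[ 0.13  0.35 -0.42  1.91  0.18  0.92 -1.88]
shift [ 0.41 -0.32 13.64] roll -0.005485489747895654 rows 3.3 tooly -86.3 tilt 0.2
[((-0.1, 0.15, 0.1), array([182., 170.])), ((-0.213, 0.01, 0.092), array([407., 334.])), ((-0.213, 0.14, 0.092), array([219., 335.]))]
```

View pics/w3.png

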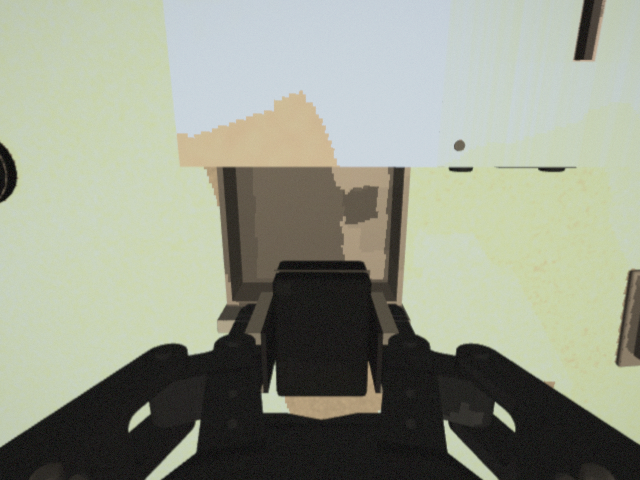

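The wrist view shows the drawer's inside between x≈225 and 408, with the pack over its centre column at x≈321 and the comparator's front edge at row 167.

Call:
apply_moves --moves '[[[0.4,-0.3,2],0],[[0.4,-0.3,5],0],[[0.4,-0.3,8],0],[[0.4,-0.3,10],0],[[0.4,-0.3,12],0],[[0.4,-0.3,13],0],[[0.4,-0.3,13.6],0],[[0.4,-0.3,13.8],0],[[0.4,-0.3,13.8],0],[[0.4,-0.3,13.8],0]]'

```text
clock: 6.47
tcp_pos: [0.5411, 0.0589, 0.0571]
orientation: [-3.14, -0.104, -0.002]
contact_force: [-0.2, 0.1, -1.1]
grip_width: 0.0353
```

Call:
apply_moves --moves '[[[0,0,0],0],[[0,0,0],0],[[0,0,0],0]]'

```text
clock: 6.72
tcp_pos: [0.5409, 0.0585, 0.0569]
orientation: [-3.14, -0.103, -0.002]
contact_force: [-0.1, 0.2, -1.6]
grip_width: 0.0353
```

Not down yet. I'll go 3 mm lower, then open to about 60 mm.

Call:
apply_moves --moves '[[[0,0,0.15],0],[[0,0,0.3],0],[[0,0,0.3],0],[[0,0,0.3],0]]'

```text
clock: 7.05
tcp_pos: [0.5403, 0.0585, 0.053]
orientation: [3.14, 0.103, -0.001]
contact_force: [0.2, 1.3, -1.1]
grip_width: 0.035
```

Call:
apply_moves --moves '[[[0,0,0],0],[[0,0,0],0],[[0,0,0],0],[[0,0,0],0],[[0,0,0],0],[[0,0,0],0]]' --claw 0.7

```text
clock: 7.55
tcp_pos: [0.5405, 0.0585, 0.0533]
orientation: [3.14, 0.103, 0.0]
contact_force: [-0.2, -0.2, 1.0]
grip_width: 0.0597
```

Call:
apply_moves --moves '[[[0,0,-1],0],[[0,0,-3],0],[[0,0,-6],0],[[0,0,-10],0],[[0,0,-14],0],[[0,0,-14],0],[[0,0,-14],0]]'

```text
clock: 8.13
tcp_pos: [0.5423, 0.0589, 0.1966]
orientation: [-3.14, -0.103, -0.01]
contact_force: [-0.1, 0.6, -0.9]
grip_width: 0.0599
```

```bash
python3 - <<'E'
from h import *
goto(comp(-.27,.0725,.2),-86)
f=imaging.grab_frame("wrist");cv2.imwrite("pics/w4.png",f["frame"])
E
```

```text
shift [-12.33   0.22  -0.42] roll -0.004256427427516422 rows 3.0 tooly -86.2 tilt 0.37
```

View pics/w4.png

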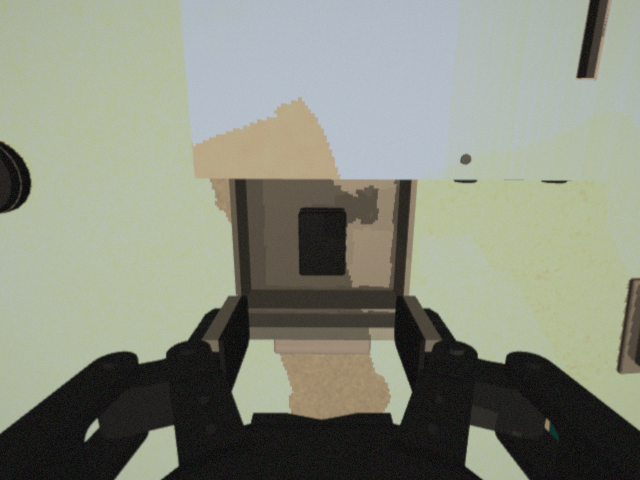

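The pack lies flat at (322,240), square inside the drawer and released. Next I close the fingers and move in front of the pull lip.

Call:
apply_moves --moves '[[[-3,0.2,-0.4],0],[[-7,0.2,-0.4],0],[[-11.3,0.2,-0.4],0],[[-11.3,0.2,-0.4],0],[[-11.3,0.2,-0.4],0],[[-11.3,0.2,0],0],[[-11.3,0.2,0],0]]' --claw 0

```text
clock: 8.77
tcp_pos: [0.4287, 0.0492, 0.1925]
orientation: [-3.139, -0.103, 0.001]
contact_force: [-0.4, -0.6, 0.5]
grip_width: -0.0
```

```bash
python3 - <<'E'
from h import *
o=r.get_obs();print(o["joints"].round(2),Rc.T@(o["tcp_pos"]-C0),o["grip_width"]);goto(comp(-.26,.0725,.085),-86)
E
```

```text
[ 0.17  0.18 -0.47  2.14  0.11  0.85 -1.87] [-0.26063605  0.07236529  0.19250769] -2.3605890304877048e-05
shift [ 7.000e-02 -1.000e-02  1.075e+01] roll -0.004252525082718593 rows 2.6 tooly -86.2 tilt 0.04
```

Call:
apply_moves --moves '[[[0,0,3],0],[[0,0,6],0],[[0,0,9],0],[[0,0,10.7],0],[[0,0,10.7],0],[[0,0,10.7],0]]'

```text
clock: 9.27
tcp_pos: [0.4281, 0.0495, 0.0854]
orientation: [-3.139, -0.104, 0.004]
contact_force: [-0.3, -0.3, -0.2]
grip_width: 0.0
```

```bash
python3 - <<'E'
from h import *
o=r.get_obs();print(Rc.T@(o["tcp_pos"]-C0),o["contact_force"],o["joints"].round(2));goto(comp(-.14,.0725,.085),-86)
E
```

```text
[-0.26118608  0.0726749   0.08541202] [-0.33794507 -0.25885755 -0.23878646] [ 0.1   0.36 -0.42  2.23  0.26  0.6  -2.01]
shift [ 1.212e+01 -3.000e-02  1.000e-02] roll -0.0038275002161852253 rows 2.9 tooly -86.2 tilt 0.14
```

Call:
apply_moves --moves '[[[1,0,0],0],[[2,0,0],0],[[3,0,0],0],[[4,0,0],0],[[5,0,0],0],[[6,0,0],0],[[7,0,0],0],[[8,0,0],0],[[9,0,0],0],[[10,0,0],0]]'

```text
clock: 10.1
tcp_pos: [0.5286, 0.0556, 0.0861]
orientation: [3.14, 0.103, -0.0]
contact_force: [-1.2, -0.9, 0.7]
grip_width: -0.0005
```

Call:
apply_moves --moves '[[[0.4,0,0],0],[[0.7,0,0],0],[[1,0,0],0],[[1,0,0],0]]'

```text
clock: 10.43
tcp_pos: [0.5381, 0.0565, 0.0862]
orientation: [-3.14, -0.104, -0.001]
contact_force: [0.6, 1.3, 0.5]
grip_width: 0.0003
```

Call:
apply_moves --moves '[[[0.3,0,0],0],[[0.6,0,0],0],[[0.9,0,0],0],[[0.9,0,0],0]]'

```text
clock: 10.77
tcp_pos: [0.5473, 0.057, 0.0863]
orientation: [-3.14, -0.103, -0.001]
contact_force: [1.2, 0.2, -1.0]
grip_width: -0.0003
```

Call:
apply_moves --moves '[[[0.2,0,0],0],[[0.4,0,0],0],[[0.4,0,0],0],[[0.4,0,0],0]]'

```text
clock: 11.1
tcp_pos: [0.551, 0.0572, 0.0863]
orientation: [-3.14, -0.103, -0.001]
contact_force: [0.1, -0.6, -0.2]
grip_width: 0.0002
```

Call:
apply_moves --moves '[[[0.2,0,0],0],[[0.4,0,0],0],[[0.4,0,0],0],[[0.4,0,0],0]]'

```text
clock: 11.43
tcp_pos: [0.5549, 0.0575, 0.0862]
orientation: [-3.14, -0.103, -0.001]
contact_force: [0.2, -0.6, 0.1]
grip_width: 0.0001
```

```bash
python3 - <<'E'
from h import *
o=r.get_obs();print(Rc.T@(o["tcp_pos"]-C0),o["contact_force"])
f=imaging.grab_frame("wrist");T=imaging.grab_frame("top")["frame"]
im=np.zeros((480,800,3),np.uint8);im[:,:480]=f["frame"][:,80:560];im[:360,500:800]=cv2.resize(T[190:270,240:307],(300,360))
cv2.imwrite("pics/w5.png",im)
E
```

```text
[-0.13410788  0.0717931   0.08623556] [ 0.21125785 -0.59537358  0.06676653]
```

View pics/w5.png

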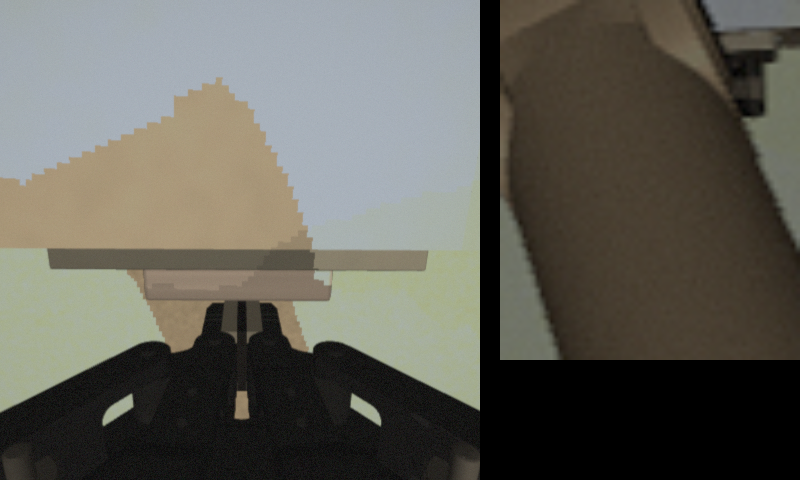

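The lip at (237,285) is touching the fingers, and the drawer front at row 258 is right at the comparator's edge. I'll push on until the force rises.

Call:
apply_moves --moves '[[[0.2,0,0],0],[[0.4,0,0],0],[[0.4,0,0],0],[[0.4,0,0],0]]'

```text
clock: 11.87
tcp_pos: [0.5555, 0.0574, 0.0856]
orientation: [3.138, 0.104, -0.01]
contact_force: [-9.4, -1.2, 6.4]
grip_width: -0.0003
```

Call:
apply_moves --moves '[[[0.2,0,0],0],[[0.3,0,0],0],[[0.3,0,0],0],[[0.3,0,0],0]]'

```text
clock: 12.2
tcp_pos: [0.5556, 0.0573, 0.0851]
orientation: [3.137, 0.104, -0.019]
contact_force: [-16.5, -1.5, 12.1]
grip_width: 0.0
```

The drawer is hard against its stop (16 N, no more travel). I'll back off, rise and head for the stand.

Call:
apply_moves --moves '[[[-1,0,0],0],[[-3,0,0],0],[[-6,0,-1],0],[[-6,0,-5],0],[[-6,0,-9],0],[[-6,0,-13],0],[[-6,0,-17],0],[[-6,0,-21],0],[[-6,0,-24],0],[[-6,0,-24],0]]' --claw 0.7

```text
clock: 13.03
tcp_pos: [0.505, 0.055, 0.3334]
orientation: [-3.139, -0.103, -0.02]
contact_force: [0.8, 0.5, 0.1]
grip_width: 0.06
```

```bash
python3 - <<'E'
from h import *
goto([.45,-.269,.3],-90);print(r.get_obs()["joints"].round(2))
E
```

```text
shift [-7.66 31.97  3.23] roll 0.06561076274504216 rows 7.9 tooly -86.2 tilt 0.74
[ 0.19  0.15 -0.47  1.82  0.08  1.18 -1.81]
```

Call:
apply_moves --moves '[[[-2,4,0],0.07],[[-7.7,32,3],0.07],[[-7.7,32,3],0.07],[[-7.7,32,3],0.07],[[-7.7,32,3],0.07],[[-7.7,32,3],0.07],[[-7.7,32,3],0.07],[[-7.7,32,3],0.07],[[-7.7,32,3],0.07],[[-7.7,32,3],0.07]]'

```text
clock: 13.87
tcp_pos: [0.4448, -0.2729, 0.2955]
orientation: [3.141, -0.015, -0.001]
contact_force: [-0.0, 1.0, -0.1]
grip_width: 0.0599
```

```bash
python3 - <<'E'
from h import *
import pickle
for n in("top","wrist"):
    f=imaging.grab_frame(n);pickle.dump(f,open(n+"6.pkl","wb"))
goto([.465,-.269,.25],-90);print(r.get_obs()["joints"].round(2),r.get_obs()["tcp_pos"])
T=pickle.load(open("top6.pkl","rb"))["frame"]
im=np.zeros((600,800,3),np.uint8);im[:480,:640]=f["frame"];c=cv2.resize(T[190:270,240:310],(160,183));im[410:593,640:800]=c
c=cv2.resize(T[225:285,385:435],(160,192));im[0:192,640:800]=c
cv2.imwrite("pics/w6.png",im); print(proj(f,[.465,-.269,.148]))
E
```

```text
shift [ 1.87 -0.06  4.61] roll -0.0034906416094328003 rows 1.2 tooly -90.2 tilt 0.03
[ 0.6   0.19 -0.2   1.85  0.04  1.11 -1.19] [ 0.44625629 -0.26954718  0.29604476]
[319.95713216 209.81520489]
```

View pics/w6.png

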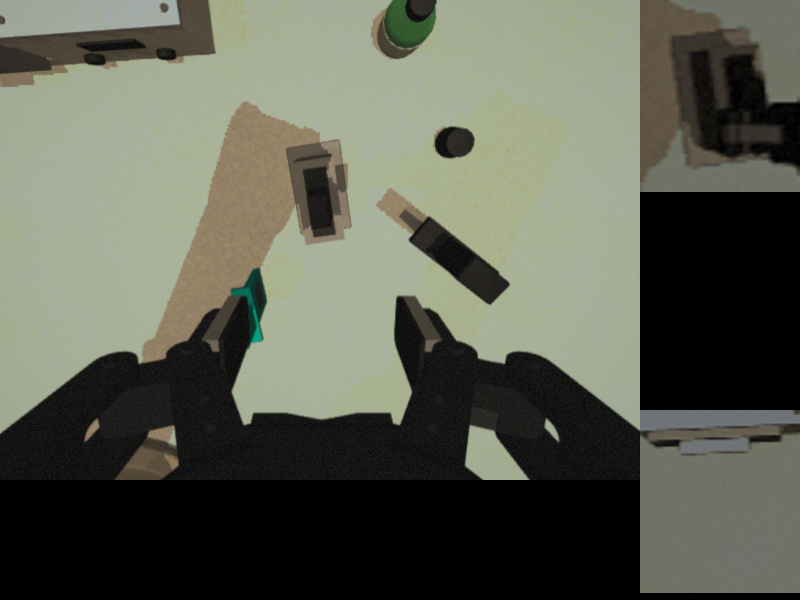

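The drawer is shut: in the top inset only the front and the lip show. The plate's black shoulder and grip are at (319,200) in the wrist view, turned several degrees. The decoy is at (460,260), the loupe at (455,141) and the turquoise plate at (250,305).

```bash
python3 - <<'E'
from h import *
import pickle
f=pickle.load(open("wrist6.pkl","rb"));t=pickle.load(open("top.pkl","rb"))
def blob(f,x,y,w,h,th):
    g=cv2.GaussianBlur(f["frame"][y:y+h,x:x+w].max(2),(3,3),0)
    c=max(cv2.findContours((g<th).astype(np.uint8),0,1)[0],key=cv2.contourArea).reshape(-1,2)+[x,y]
    m=cv2.moments(c);return c,(m["m10"]/m["m00"],m["m01"]/m["m00"])
for th in(30,45,60):
  c,ct=blob(f,290,145,60,105,th)
  print(th,"w centroid",np.round(ct,1),c.min(0),c.max(0),cv2.minAreaRect(np.array([onz(f,*q,.106)[:2]*1000 for q in c.astype(float)],np.float32)))
  c2,ct2=blob(t,409,236,20,40,th);print("  t",np.round(ct2,1),c2.min(0),c2.max(0),cv2.minAreaRect(np.array([onz(t,*q,.106)[:2]*1000 for q in c2.astype(float)],np.float32)),tri(f,ct,t,ct2))
np.set_printoptions(linewidth=250)
print(f["frame"][155:245:3,296:346:2].max(2))
E
```

```text
30 w centroid [320.3 206.7] [308 184] [331 227] ((460.9239501953125, -268.3630065917969), (36.95675277709961, 17.919185638427734), 7.262314796447754)
  t [417.3 255.2] [412 243] [423 267] ((465.26171875, -269.4700012207031), (55.00914764404297, 23.10075569152832), 7.704257488250732) (array([ 0.46326242, -0.26793048,  0.11599686]), np.float64(0.0035753556672263155))
45 w centroid [318.2 198.1] [304 167] [331 229] ((466.9979248046875, -267.5303955078125), (52.82155227661133, 19.52333641052246), 7.2211833000183105)
  t [417.3 255.2] [412 242] [424 268] ((465.22625732421875, -269.0531921386719), (57.7238655090332, 26.34100341796875), 8.681053161621094) (array([ 0.46591597, -0.26822452,  0.10261854]), np.float64(0.0033188320058723086))
60 w centroid [318.7 200.6] [303 167] [333 235] ((464.4104309082031, -267.79791259765625), (58.83891677856445, 20.894399642944336), 8.18835163116455)
  t [417.3 255. ] [411 242] [424 268] ((465.13787841796875, -269.6809387207031), (59.7960205078125, 27.42119026184082), 5.772300720214844) (array([ 0.46543144, -0.26798114,  0.10756777]), np.float64(0.00093558
[... 2404 characters left out ...]
  90  90  78  31  30  28  31  31  32  34  18  23  19  45  90 140 144 145 144 142]
 [181 172 124 130  94  95 104 133  32  30  23  26  23  26  29  40  46  45  50  75 137 145 148 146 134]
 [178 179 126 140 128 142 142 137  78  49  47  49  50  49  55  51  51  50  46  56 134 143 145 149 174]
 [178 180 151 139 141 144 141 143 128  50  50  48  49  46  50  51  49  49  51  60 136 143 144 143 168]
 [179 178 180 177 152 141 143 139 133  64  59  81  79 115 118 124 131 142 142 142 142 146 143 144 160]
 [177 178 181 177 165 143 143 142 144 142 143 142 142 142 143 140 143 143 142 144 144 150 150 154 167]
 [180 178 177 180 175 143 141 142 143 144 142 148 151 156 160 167 171 179 178 176 179 177 182 181 180]]
```

Measured: shoulder 59×21 mm (given 60×20), height 0.1076 (expected 0.106), centre (0.4647,-0.268), yaw 8°. These agree.

```bash
python3 - <<'E'
from h import *
goto([.4647,-.268,.2],-82);goto([.4647,-.268,.128],-82)
E
```

```text
shift [ 1.84 -0.16  9.61] roll -0.14311698176897916 rows 2.3 tooly -90.2 tilt 0.03
shift [ 1.84 -0.15 16.81] roll -0.14311698176897916 rows 4.1 tooly -90.2 tilt 0.03
```

Call:
apply_moves --moves '[[[1.8,-0.2,1],-0.1],[[1.8,-0.2,4],-0.143],[[1.8,-0.2,8],-0.143],[[1.8,-0.2,11],-0.143],[[1.8,-0.2,14],-0.143],[[1.8,-0.2,16],-0.143],[[1.8,-0.2,16.8],-0.143],[[1.8,-0.2,16.8],-0.143],[[1.8,-0.2,16.8],-0.143]]'

```text
clock: 14.72
tcp_pos: [0.4649, -0.2676, 0.129]
orientation: [3.134, 0.22, 0.002]
contact_force: [0.5, -0.6, 1.0]
grip_width: 0.0598
```

```bash
python3 - <<'E'
from h import *
goto([.4647,-.268,.128],-82)
f=imaging.grab_frame("wrist");cv2.imwrite("pics/w7.png",f["frame"]);goto([.4647,-.268,.128],-82);print(r.get_obs()["contact_force"],r.get_obs()["clock"])
E
```

```text
shift [-0.02  0.03  0.1 ] roll 0.000864084920239212 rows 0.0 tooly -82.0 tilt 0.06
shift [-0.05 -0.02  0.16] roll 0.0003304981478090677 rows 0.0 tooly -82.0 tilt 0.14
[-0.04350147 -0.08311666  0.54029775] 14.7667
```

View pics/w7.png

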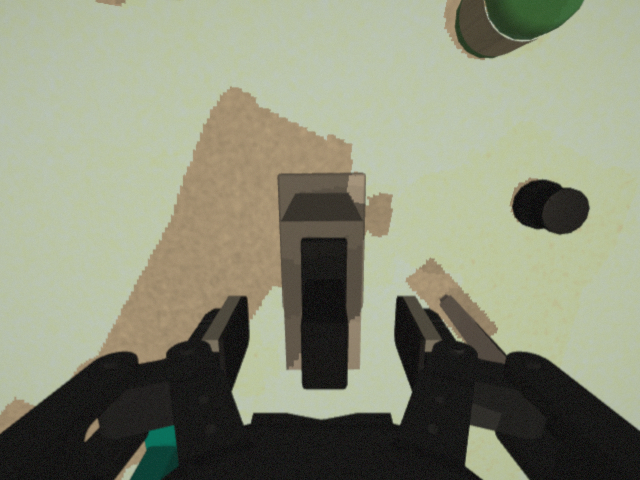

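The grip block at (325,330) is centred between the open pads and aligned with them. I'll close and lift straight up.

Call:
apply_moves --moves '[[[0,0,0],0],[[0,0,0],0],[[0,0,0],0],[[0,0,0],0],[[0,0,0],0],[[0,0,0],0],[[0,0,0],0],[[0,0,0],0]]' --claw 0 --grip_force 60

```text
clock: 15.43
tcp_pos: [0.4645, -0.2688, 0.1292]
orientation: [3.133, 0.217, 0.002]
contact_force: [-0.8, 0.9, 7.2]
grip_width: 0.0152
```

Call:
apply_moves --moves '[[[0,0,-1],0],[[0,0,-3],0],[[0,0,-5],0],[[0,0,-7],0],[[0,0,-9],0],[[0,0,-11],0],[[0,0,-13],0],[[0,0,-15],0],[[0,0,-15],0],[[0,0,-15],0]]'

```text
clock: 16.27
tcp_pos: [0.4642, -0.2686, 0.2793]
orientation: [3.133, 0.218, 0.003]
contact_force: [-0.7, 0.4, -1.5]
grip_width: 0.0153
```

```bash
python3 - <<'E'
from h import *
import pickle
o=r.get_obs();print(o["tcp_pos"],o["grip_width"])
goto(slot+[0,0,.19],-86)
f=imaging.grab_frame("wrist");pickle.dump(f,open("w8.pkl","wb"));cv2.imwrite("pics/w8.png",f["frame"])
s=imaging.grab_frame("scene");pickle.dump(s,open("s8.pkl","wb"))
E
```

```text
[ 0.4641901  -0.26860933  0.27930607] 0.01525121418605654
shift [ 23.87 -15.61  -1.05] roll 0.06885652898011152 rows 6.8 tooly -82.1 tilt 0.13
```

Call:
apply_moves --moves '[[[3,-2,-1],0.02],[[6,-4,-1],0.04],[[9,-6,-1],0.07],[[12,-8,-1],0.07],[[15,-10,-1],0.07],[[18,-12,-1],0.07],[[21,-14,-1],0.07],[[23.5,-15.6,-1],0.07],[[23.9,-15.6,-1],0.07],[[23.9,-15.6,-1],0.07]]'

```text
clock: 17.2
tcp_pos: [0.6795, -0.0782, 0.2857]
orientation: [-3.138, -0.114, 0.005]
contact_force: [-0.7, -0.7, -0.6]
grip_width: 0.0151
```

```bash
python3 - <<'E'
from h import *
import pickle
f=imaging.grab_frame("wrist");s=imaging.grab_frame("scene");pickle.dump((f,s),open("p9.pkl","wb"))
goto(slot+[0,0,.18],-86)
t=imaging.grab_frame("top")
im=np.zeros((600,800,3),np.uint8);im[:,:480]=0
im[:480,:640]=f["frame"]
im=np.zeros((480,800,3),np.uint8);im[:,:400]=f["frame"][:,120:520]
im[:,400:]=cv2.resize(s["frame"][200:368,280:420],(400,480))
cv2.imwrite("pics/w9.png",im)
print("slot px wrist",proj(f,slot),"scene",proj(s,slot),"tip px scene",proj(s,r.get_obs()["tcp_pos"]-[0,0,.114]),proj(f,r.get_obs()["tcp_pos"]-[0,0,.114]))
E
```

```text
shift [ 0.1  -0.08  0.65] roll -0.0016350416516952657 rows 0.2 tooly -86.1 tilt 0.18
slot px wrist [325.69592811 224.20595578] scene [358.52027891 311.23627566] tip px scene [360.61179249 289.17952621] [328.67745864 249.24632017]
```

View pics/w9.png

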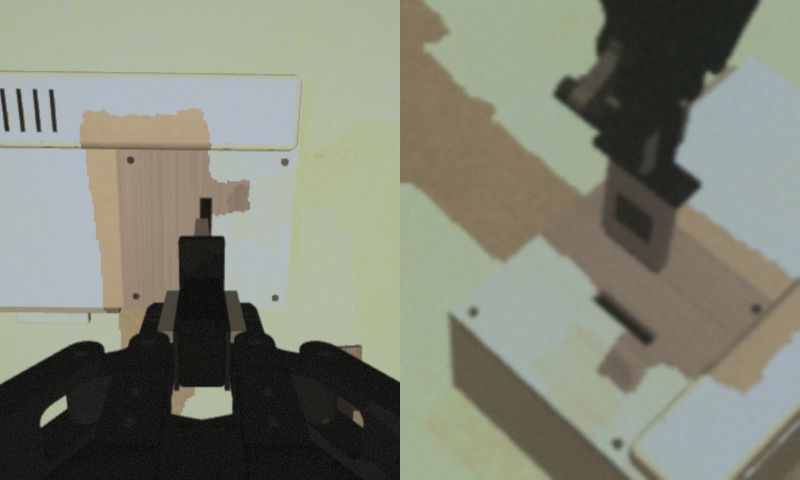

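The wrist panel shows the slot's far end at (325,203) in full-frame pixels, with the blade just in front of it, nearly in line. In the scene panel the blade tip is at about (360,289), against a prediction of (360.6,289.2), so the in-hand pose agrees. Next I refine the lateral alignment.

```bash
python3 - <<'E'
from h import *
import pickle
f,s=pickle.load(open("p9.pkl","rb"));np.set_printoptions(linewidth=250)
print(f["frame"][192:240:2,310:342].max(2))
o=r.get_obs();tcp=o["tcp_pos"];print(tcp,Rc.T@(tcp-slot))
for q in((320,205),(331,205),(325.5,198)): print(q,(Rc.T@(onz(f,*q,.1)-slot)*1000).round(1))
for z in (.085-.114,):
  print("pred blade rear face edges px",[proj(f,tcp+Rc@np.array([.022,y,zz])).round(1) for zz in(-.114+.008,-.03) for y in(.004,-.004)])
E
```

```text
[[154 153 152 152 149 151 151 152 152 155 156 152 153 149 150 152 154 150 151 149 151 149 152 152 154 149 145 147 146 145 146 150]
 [154 153 154 153 150 150 151 152 155 156 158 155 150 148 152 153 156 150 150 151 149 150 150 150 151 148 149 150 147 144 150 150]
 [154 150 154 154 148 150 151 152 152 148 151 147 145 143 145 146 148 145 146 145 146 150 148 151 153 150 151 148 148 145 148 148]
 [154 153 153 155 152 151 152 151 150 124  88  76  75  70  72  71  73  73  71  69  77  95 125 146 153 151 151 149 148 147 148 148]
 [155 154 154 152 150 151 151 154 147 120  67  43  32  25  31  25  21  27  21  28  34  67 126 145 151 151 151 149 149 147 147 149]
 [155 153 154 154 152 152 151 154 147 118  69  34  32  30  25  24  23  24  30  29  30  69 127 149 152 152 151 150 147 148 147 148]
 [154 154 151 153 152 150 149 151 148 120  68  38  25  23  26  28  26  27  27  12  37  74 127 151 151 151 149 149 148 148 148 149]
 [155 152 155 155 155 150 151 148 148 118  69  32  22  27  26  20  29  19  29  30  39  75 125 153 152 152 154 147 146 149 146 148]
 [157 154 157 154 152 148 148 150 148 122  69  30  2
[... 1627 characters left out ...]
86 185 187 186 186 186]
 [152 154 152 141 109  91  89  88  87  85  87  86  85  84  88  86  88  87  81  52  73 146 169 181 183 183 184 184 186 183 184 185]
 [ 65  63  64  60  47  43  41  36  41  38  44  36  41  41  41  38  44  36  42  19  33  58  74  78  78  77  76  80  78  79  79  80]
 [ 28  15  19  13  28  25  29  27  24  15  18  23  28  11  25  20  19  24  25  23  13  17  22  27  19  19  23  17  18  26  18  23]]
[ 0.67788758 -0.08251095  0.28706963] [-0.00121511 -0.00142967  0.18706963]
(320, 205) [16.9  5.  -0. ]
(331, 205) [16.9 -4.4 -0. ]
(325.5, 198) [22.9  0.3 -0. ]
pred blade rear face edges px [array([323., 220.]), array([335.4, 220.1]), array([323.2, 255.1]), array([341.1, 255.2])]
```

Call:
apply_moves --moves '[[[0,0,0],0],[[0,0,0],0],[[0,0,0],0],[[0,0,0],0],[[0,0,0],0],[[0,0,0],0]]'

```text
clock: 17.85
tcp_pos: [0.679, -0.081, 0.2884]
orientation: [3.14, 0.108, 0.0]
contact_force: [0.2, -0.5, -0.5]
grip_width: 0.0151
```

```bash
cat > meas.py <<'E'
from h import *
a=r.get_obs()["tcp_pos"];f=imaging.grab_frame("wrist");b=r.get_obs()["tcp_pos"]
print(a,b,"cam-from-tcp",f["T"][:3,3]-a)
g=f["frame"].max(2).astype(float)
def edges(v,th,lo=300,hi=350):
    row=g[v,lo:hi];k=np.where(row<th)[0]
    if len(k)<2: return None
    def sub(i,j): return lo+i+(th-row[i])/(row[j]-row[i])
    L,Rr=k[0],k[-1];return sub(L,L-1) if L>0 else lo, sub(Rr,Rr+1) if Rr<len(row)-1 else hi
for v in range(190,238,4): print(v,edges(v,90),edges(v,110))
print("slot px",proj(f,slot),"slot rear edges pred",[proj(f,slot+Rc@np.array([.023,y,0])).round(1) for y in(.005,-.005)])
print("blade pred",[(proj(f,a+Rc@np.array([.022,y,zz]))).round(1) for zz in(-.106,-.03) for y in(.004,-.004)])
e=R.from_rotvec(r.get_obs()["orientation"]).as_matrix();print(e.round(4).tolist())
E
python3 meas.py
```

```text
[ 0.67896474 -0.08102012  0.28838461] [ 0.67897616 -0.08095737  0.28829397] cam-from-tcp [0.06871075 0.00515511 0.1293146 ]
190 None None
194 None None
198 (np.float64(317.90625), np.float64(327.4782608695652)) (np.float64(316.4146341463415), np.float64(327.9130434782609))
202 (np.float64(318.0), np.float64(327.5964912280702)) (np.float64(316.4878048780488), np.float64(327.94736842105266))
206 (np.float64(316.06666666666666), np.float64(327.44827586206895)) (np.float64(316.5111111111111), np.float64(327.7931034482759))
210 (np.float64(316.0681818181818), np.float64(327.40625)) (np.float64(316.52272727272725), np.float64(327.71875))
214 (np.float64(316.025), np.float64(327.0131578947368)) (np.float64(316.525), np.float64(327.2763157894737))
218 (np.float64(316.10526315789474), np.float64(327.15686274509807)) (np.float64(316.63157894736844), np.float64(327.54901960784315))
222 (np.float64(324.0), np.float64(326.2857142857143)) (np.float64(316.95238095238096), np.float64(327.46875))
226 (np.float64(316.3), np.float64(322.0)) (np.float64(315.2888888888889), np.float64(327.53125))
230 (np.float64(316.57142857142856), np.float64(326.75)) (np.float64(315.48571428571427), np.float64(327.8636363636364))
234 (np.float64(315.04545454545456), np.float64(327.2)) (np.float64(315.95454545454544), np.float64(328.1777777777778))
slot px [322.15024383 223.40384095] slot rear edges pred [array([316.4, 197.3]), array([328. , 197.3])]
blade pred [array([316.1, 217.2]), array([328.5, 217.2]), array([313.7, 250.3]), array([331.4, 250.3])]
[[0.9976, 0.0686, 0.0001], [0.0686, -0.9976, -0.0], [0.0001, 0.0001, -1.0]]
```

Once settled, the slot edges (316.6–327.7 px) match the prediction (316.4–328.0), and the blade edges are in line with them. I'll lower to just above the deck, then in slowly.

Call:
apply_moves --moves '[[[0,0,1],0],[[0,0,2.5],0],[[0,0,4],0],[[0,0,5.5],0],[[0,0,6.5],0],[[0,0,6.5],0],[[0,0,6.5],0],[[0,0,6.5],0]]'

```text
clock: 18.57
tcp_pos: [0.6796, -0.0808, 0.224]
orientation: [3.14, 0.108, 0.002]
contact_force: [0.6, 0.5, -0.9]
grip_width: 0.0154
```

```bash
python3 - <<'E'
from h import *
goto(slot+[0,0,.071],-86)
f=imaging.grab_frame("wrist")["frame"];s=imaging.grab_frame("scene");t=imaging.grab_frame("top")["frame"]
im=np.zeros((480,800,3),np.uint8);im[:,:300]=f[:,170:470]
im[:,300:]=cv2.resize(s["frame"][255:351,300:400],(500,480),interpolation=cv2.INTER_CUBIC)
cv2.imwrite("pics/w10.png",im)
E
```

```text
shift [-0.06  0.01  5.3 ] roll -0.00097667366351353 rows 1.3 tooly -86.1 tilt 0.07
```

View pics/w10.png

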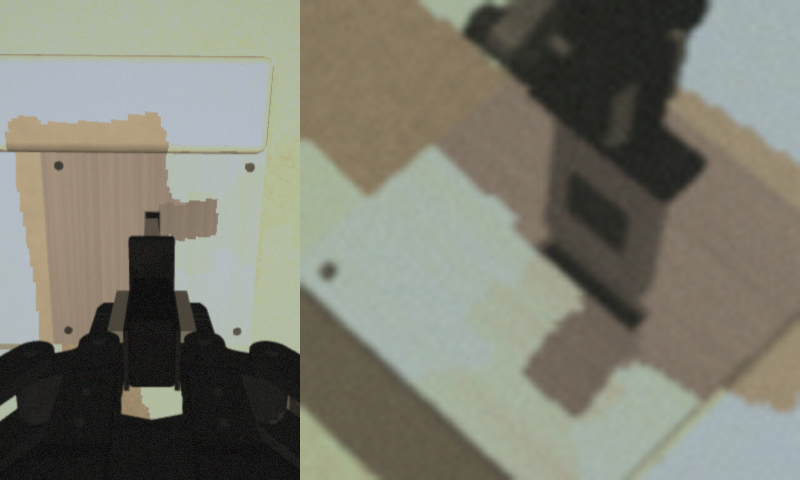

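The blade's lower end sits right over the slot in both panels: scene panel slot at (545,245)–(640,325), wrist slot end at (152,214) above the blade. I'll lower slowly, watching the force.

Call:
apply_moves --moves '[[[0,0,0.4],0],[[0,0,0.8],0],[[0,0,1.2],0],[[0,0,1.6],0],[[0,0,2],0],[[0,0,2],0]]'

```text
clock: 19.22
tcp_pos: [0.6787, -0.0809, 0.202]
orientation: [-3.14, -0.108, 0.002]
contact_force: [1.3, 0.1, -1.3]
grip_width: 0.0153
```

Call:
apply_moves --moves '[[[0,0,0.3],0],[[0,0,0.6],0],[[0,0,0.9],0],[[0,0,0.9],0],[[0,0,0.9],0]]'

```text
clock: 19.63
tcp_pos: [0.6789, -0.0809, 0.194]
orientation: [-3.14, -0.108, 0.001]
contact_force: [-0.2, 0.4, -1.4]
grip_width: 0.0151
```

Call:
apply_moves --moves '[[[0,0,0.4],0],[[0,0,0.8],0],[[0,0,1.2],0],[[0,0,1.6],0],[[0,0,2],0],[[0,0,2.3],0],[[0,0,2.3],0],[[0,0,2.3],0],[[0,0,2.3],0]]'

```text
clock: 20.38
tcp_pos: [0.6791, -0.0809, 0.1714]
orientation: [3.14, 0.108, 0.0]
contact_force: [0.2, 0.3, -1.2]
grip_width: 0.0155
```

Call:
apply_moves --moves '[[[0,0,0],0],[[0,0,0],0],[[0,0,0],0],[[0,0,0],0],[[0,0,0],0],[[0,0,0],0]]'

```text
clock: 20.88
tcp_pos: [0.679, -0.0809, 0.1712]
orientation: [3.14, 0.108, 0.0]
contact_force: [0.2, 0.0, -1.1]
grip_width: 0.0152
```

```bash
python3 - <<'E'
from h import *
o=r.get_obs();print(o["tcp_pos"],Rc.T@(o["tcp_pos"]-slot),o["contact_force"],o["moment"],abs(o["qvel"]).max(),o["clock"])
f=imaging.grab_frame("wrist")["frame"];s=imaging.grab_frame("scene")
im=np.zeros((480,800,3),np.uint8);im[:,:300]=f[:,170:470]
im[:,300:]=cv2.resize(s["frame"][210:354,300:450],(500,480),interpolation=cv2.INTER_CUBIC)
cv2.imwrite("pics/w11.png",im)
# shoulder end corners
print("pred shoulder-bottom px near end",[proj(s,o["tcp_pos"]+Rc@np.array([x,-.01,-.029])).round(1) for x in(-.03,.03)], "deck slot",proj(s,slot))
E
```

```text
[ 0.67904067 -0.08091173  0.17123226] [4.67313423e-05 8.52162822e-05 7.12322604e-02] [ 0.2425068   0.01498274 -1.05865861] [ 0.00280988 -0.01666559  0.00298507] 0.002474578626501659 20.8833
pred shoulder-bottom px near end [array([343.5, 291.7]), array([369.8, 313.5])] deck slot [358.52027891 311.23627566]
```

View pics/w11.png

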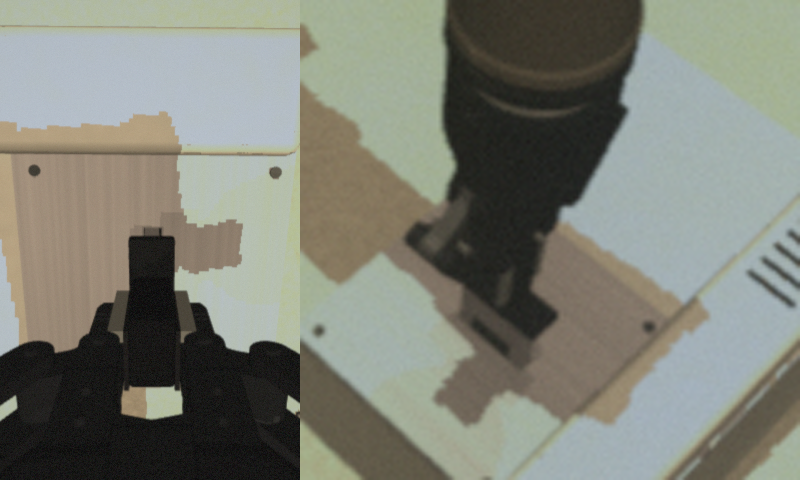

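The blade is half through the slot, with its window half hidden in the scene panel. The wrist force of −1.06 N is just the plate's weight, and the arm is still. Handing in.

```bash
python3 -c "
from h import *
print(r.hand_in(), r.get_obs()['contact_force'])"
```

```text
the job is handed in; nothing more can be done
the job is handed in; nothing more can be done
```

The job is handed in at about 21 s of the 67 s allowed; no verdict is reported. The pack lies in the shut drawer and the plate hangs half through the slot, still held by the gripper.

- **Pack and drawer:** a wrist picture showed the pack flat and released inside the drawer. I pushed the pull lip until the drawer hit its stop (about 16 N, no more travel). A later top view showed it shut. I did not look at the pack again after shutting, because the drawer is covered.
- **Plate choice:** I took the black plate in the stand, which is the smaller of the two black ones. The other candidates were a larger free-standing black plate and a turquoise one.
- **Plate in the slot:** the gripper is within 0.1 mm of the slot's measured centre. The tip is about 43 mm below the slot's mouth, worked out from the grasp height rather than seen directly. The force on the wrist is −1.06 N, which is the plate's weight alone, so it is not pressing on the slot. The arm was still.
- **Carrier, bottle and loupe:** I never touched them, though I did not check their positions at the end.
- **Checks that disagreed:** one alignment reading above the slot was about 5 mm off because the arm was still swaying. It agreed within about half a pixel once I waited and repeated it.
- **Picture budget:** I viewed 12 pictures, two past the budget of 10.

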